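# Walk the casting mould square to the fence

## Task

The heavy metal candle mould stands askew in front of the wooden fence. Nudge its corners with the fingertips, never gripping or lifting it, to walk it round square to the fence before it touches, so that no corner is driven into the wood; then push it up until one long side lies flush against the fence, with the mould's middle opposite the dowel. Leave the jar, bottle, tin and cup where they stand.

Things in the scene. Friction and masses are not known exactly. Their poses are not given: they have to be found in the camera images.
- mould: loose flat cast aluminium candle mould, 0.7 to 0.95 kg: 160 mm long (its y axis), 70 mm wide (its x), 42 mm high, eight round cups open in its top. Origin: centre of its underside, z up. Its long sides are alike: either may go to the fence. Starts with an end pointing roughly at the fence; slides on the table with dry friction (4 to 12 N), stopping when the push stops.
- fence: fixed dark wooden straight-edge, 300 mm long (its y axis), 24 mm thick, 32 mm high, two low feet behind. Origin: at table height, middle of its working face (robot's side); x points into the wood, z up. A pale 14 mm dowel on its top marks the middle (y = 0), reaching 54 mm above the table. Mould flush and central: its origin at x = -35 mm, y = 0 in this frame.
- jar: bystander: white lidded jar with blue band, 72 mm wide, 75 mm high, standing loose behind the fence. Origin at the centre of its underside.
- dropper: bystander: small amber bottle with black cap, 28 mm wide, 65 mm high, standing loose behind the fence. Origin at the centre of its underside.
- tin: bystander: flat round metal tin, 54 mm wide, 22 mm high, lying loose off the fence's -y end. Origin at the centre of its underside.
- cup: bystander: white paper cup, 74 mm wide at the rim, 85 mm high, standing loose off the fence's +y end. Origin at the centre of its underside.

How it is judged:
By the outcome, as a careful person would: the job done as asked, in the order asked, and still so for the second after the job is handed in, with the robot touching nothing.
It also fails if it takes over 72 s, if anything falls off the work surface, if the arm or the gripper's body presses on something with over 40 N, if the wrist force passes 120 N, or if a joint passes its speed limit or range.

## Robot

A 7-joint arm with a two-finger parallel gripper is mounted at the origin on the work surface. World frame = base frame: x ahead of the robot, y to its left, z up, the work surface at z = 0. Lengths are in m, angles in rad, forces in N, time in s.
With the tool pointing down it reaches from about 0.425 to 0.875 m from the base axis. Payload 4.7 kg.
Tool frame: the origin (TCP) lies midway between the tips of the shut fingers; the grasp point (between the pads) lies 19 mm behind it; y points along the fingers, z is the direction in which the jaws open and shut, and the axes are right-handed (so a half turn about y gives the same grasp; the last joint's range is limited). The gripper opens to 87 mm and grips with 3 to 60 N. Pads are 19 mm wide; open, the fingers measure 117 mm over their backs; the gripper's body (75 mm by 190 mm) begins 51 mm behind the grasp point.
Start: joints at [-1.261, 0.321, -0.07, 1.45, 0.023, 1.371, -0.057], TCP at [0.19, 0.622, 0.223] pointing down, gripper open.
Joint ranges: [-2.86, 2.86], [-0.3, 2.09], [-1.38, 1.24], [0.06, 2.45], [-1.56, 4.7], [0.09, 2.05], [-2.69, 2.69]. Speed limits (rad/s): [2.57, 2.57, 3.14, 3.14, 3.14, 3.14, 3.14].

## Interface

Orientations are given as a rotation vector (axis times angle).
In Python, from bench import arm, imaging, order gives the robot as it stands. The module is installed in compiled form; this text tells all that it offers.
- The arm moves only by the tool apply_moves, never from a script. Its argument "steps" is a list of rows, each a list of 4 numbers: the shift along the tool's x, y, z in cm, then the turn about the tool's y in rad. In form: [[x, y, z, turn], ...]. A call has 1 to 20 rows; each row shifts and turns the commanded pose from where the row before left it, along the tool's axes as they then stand; what a row does not reach is not made up. A row lasts 1/8 s, in which the tool goes at most 62.5 mm and 10.7 degrees, less where a joint would pass 70% of its speed; a pose out of reach is approached as far as the arm can. A call with a gripper value outside its range is refused whole. "grip" is the gripper's target within -1 to 1 (fully open at 1, half-way at 0, shut at -1), set as the call begins (left out, the last holds). The fingers move at their own pace and stop on an object; the grip force is fixed at half the most. Time passes only in rows, so rows that do not move let the fingers close. It gives the time, the measured TCP pose, the force and the opening at its end, in the units of the state.
- arm.sense(): the state, without advancing time (a new reading comes with each control period).
- imaging.get_image(name): name is "side" or "top" or "wrist"; returns the picture (400x640x3 uint8, red, green, blue); there is no depth.
- imaging.camera_model(name): a dict with "fx", "fy", "cx", "cy" (pixels), "view" (4x4, takes a point from world to camera coordinates). Camera axes: x right, y down, z forward; pixel columns grow to the right and rows downward; lengths in m; the calibration is good to about 2 mm. A picture is of the moment at which its call begins: read the wrist's pose just before it. camera_model takes no time and is no camera call; for the wrist camera it gives the pose at the moment of the call.
- order.hand_in(): hands the job in, once; it reports no verdict.
The state is a dict: "time": time; "q": joint angles; "qd": joint speeds; "tau": joint torques, N m; "eef_pos": TCP position; "tool_rot": TCP orientation; "force": force on the tool from outside, world axes, zero at the start; "torque": the same for the moment, N m; "width": finger opening in m.
Only numpy, scipy, OpenCV 4.12 (cv2) and the standard library are available. Lean on these libraries where they do the work, as an engineer would, in place of code of your own. Each camera call takes 0.05 s, during which the arm holds its last target.

## Working session

There is one attempt and no reset: what is moved stays moved. The work goes in short steps, Python scripts to look and compute and a tool call to move; the robot and the scene stay as the last step left them, time stands still between calls to the robot, and variables do not carry over. Pictures are saved under pics/ and viewed, and the job is handed in when it is done.

Besides the shell and the picture viewer there is one more tool, called after ">>>" as name(argument=value, ...) on one line, values as JSON. apply_moves: Moves the arm, as the interface text tells. Its arguments: {"type":"object","properties":{"steps":{"type":"array","items":{"type":"array","items":{"type":"number"}}},"grip":{"type":"number"}},"required":["steps"]}

```bash
mkdir -p pics; python3 - <<'E'
from bench import arm, imaging
import cv2, numpy as np
s=arm.sense(); print(s)
for n in ["top","side"]:
    im=imaging.get_image(n); cv2.imwrite(f"pics/{n}0.png",im[...,::-1]); m=imaging.camera_model(n); print(n,m)
E
```

```text
{'time': 0.0, 'q': array([-1.26090566,  0.3217943 , -0.07008126,  1.45167433,  0.02261805,
        1.37083731, -0.05685959]), 'qd': array([-2.40618782e-03,  1.30346698e-03, -1.31724675e-03,  3.44957822e-04,
       -1.42286043e-03, -1.78476535e-03, -1.70063164e-05]), 'tau': array([-7.76639672e-05, -4.91296971e+01, -4.03763736e-01, -3.12533462e+01,
       -6.39255135e-02,  4.40199778e-02,  1.83264392e-04]), 'eef_pos': array([0.18936405, 0.6212109 , 0.22148049]), 'tool_rot': array([-1.560228  ,  0.23229539, -0.23203581]), 'force': array([-0.01858175, -0.76093012, -0.89345142]), 'torque': array([-0.01438125,  0.06895824, -0.00655021]), 'width': 0.08694605855718782}
top {'fx': 416.19964133198715, 'fy': 416.19964133198715, 'cx': 314.29961985552234, 'cy': 201.30818270937067, 'view': array([[-0.01172811, -0.99971417,  0.02083345,  0.05670474],
       [-0.99789524,  0.01037281, -0.06401164,  0.66063579],
       [ 0.06377724, -0.02154034, -0.99773167,  0.9390178 ],
       [ 0.        ,  0.        ,  0.        ,  1.        ]])}
side {'fx': 367.0810934925123, 'fy': 367.0810934925123, 'cx': 322.6251782440966, 'cy': 201.63444978363395, 'view': array([[ 0.7763921 , -0.63013496,  0.01205144, -0.48054265],
       [-0.4027728 , -0.51078415, -0.75952197,  0.31566932],
       [ 0.48475703,  0.58483287, -0.65037   ,  0.4648687 ],
       [ 0.        ,  0.        ,  0.        ,  1.        ]])}
```

View pics/top0.png

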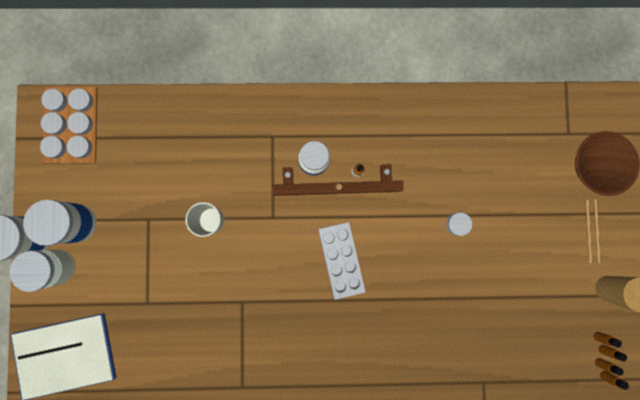

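View pics/side0.png

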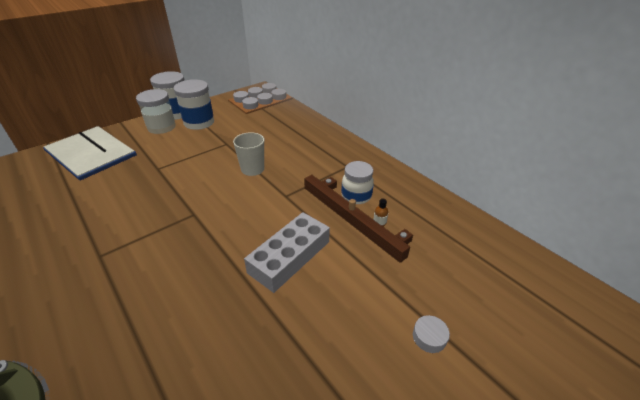

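The top view shows the mould centred near (342,260), its far end at row ~225 and tilted about 13°. The fence runs along row ~188 from col 274 to 403, with the dowel at (338,187). The cup is at (204,219) and the tin at (460,224).

```bash
cat > h.py <<'E'
from bench import arm, imaging
import cv2, numpy as np
def ray(n,px,z,m=None):
    m=m or imaging.camera_model(n); V=m['view']; R=V[:3,:3]; t=V[:3,3]
    px=np.atleast_2d(px).astype(float)
    d=np.c_[(px[:,0]-m['cx'])/m['fx'],(px[:,1]-m['cy'])/m['fy'],np.ones(len(px))]@R
    c=-R.T@t
    return c+d*((z-c[2])/d[:,2])[:,None]
def proj(n,P):
    m=imaging.camera_model(n); V=m['view']; p=np.atleast_2d(P)@V[:3,:3].T+V[:3,3]
    return np.c_[p[:,0]/p[:,2]*m['fx']+m['cx'],p[:,1]/p[:,2]*m['fy']+m['cy']]
def top(name=None):
    im=imaging.get_image("top")
    if name: cv2.imwrite(f"pics/{name}.png",np.ascontiguousarray(cv2.resize(im[150:330,200:500,::-1],None,fx=2.6,fy=2.6,interpolation=cv2.INTER_CUBIC)))
    return im
def mouldmask(im,roi):
    h=cv2.cvtColor(im,cv2.COLOR_RGB2HSV)
    k=((h[...,1]<45)&(h[...,2]>90)).astype(np.uint8)*255
    mm=np.zeros_like(k); x0,y0,x1,y1=roi; mm[y0:y1,x0:x1]=k[y0:y1,x0:x1]
    return cv2.morphologyEx(mm,cv2.MORPH_CLOSE,np.ones((5,5)))
E
python3 - <<'E'
from h import *
im=top("t1")
h=cv2.cvtColor(im,cv2.COLOR_RGB2HSV)
print(h[260,342],h[188,300],h[187,338],h[260,400],h[290,345],h[188,380])
k=mouldmask(im,(300,200,390,320))
cs=cv2.findContours(k,0,1)[0]; c=max(cs,key=cv2.contourArea)
r=cv2.minAreaRect(c); print(r); b=cv2.boxPoints(r); print(b); print(ray("top",b,.042))
c0=ray("top",[r[0]],.042); print(c0)
B=ray("top",b,.042)
for i in range(4): print(np.linalg.norm(B[i]-B[i-1]),np.degrees(np.arctan2(*(B[i]-B[i-1])[1::-1])))
# fence
v=h[...,2].astype(int)
f=np.zeros(v.shape,np.uint8); f[170:205,265:412]=((v<105)[170:205,265:412])*255
cv2.imwrite("pics/f1.png",cv2.resize(np.hstack([f[150:330,200:500]]),None,fx=2.6,fy=2.6))
for col in range(280,400,12): print(col,v[176:204,col])
E
```

```text
[ 98  11 189] [ 12 172  89] [ 17 125 174] [ 17 139 139] [100  10 158] [ 12 177  91]
((341.2835998535156, 260.580322265625), (72.83451080322266, 32.00824737548828), 76.75948333740234)
[[317.36395 228.79669]
 [348.5213  221.46558]
 [365.20325 292.36395]
 [334.0459  299.69507]]
[[ 0.59795145  0.04370042  0.042     ]
 [ 0.61359018 -0.02665342  0.042     ]
 [ 0.45535905 -0.06121359  0.042     ]
 [ 0.44029614  0.00853193  0.042     ]]
[[ 0.52639353 -0.00894915  0.042     ]]
0.16153024288361004 12.575196151334193
0.07207102334086431 -77.46766489060741
0.1619614058487299 -167.6791903343254
0.07135355406124659 102.18696593328632
280 [143 150 145 152 146 148 148 137 103  87  87  94  94  91  96  94 103  91
  81  92 134 142 135 140 137 137 139 143]
292 [ 87  87  93  93  91  87  87  81  76  91  90  91  88  96  90  97  99  81
  80 108 139 139 134 133 139 138 145 135]
304 [145 146 144 152 149 153 137 119  87  89  88  88  91  93  96  94  92  88
  85 120 136 135 138 135 133 140 138 135]
316 [140 144 149 148 150 151 134  98  92  92  86  90  93  91  95  99  94  79
  96 138 136 133 133 132 132 141 141 135]
328 [139 143 151 153 146 151 131  97  90  92  91  92  92  92  94  96  87  72
 111 135 139 135 132 133 133 140 138 137]
340 [138 147 147 150 147 137 100 104 136 164 172 175 162 125  92  83  82  96
 141 151 140 137 133 129 133 137 141 135]
352 [141 144 146 146 152 139 102  88  88  86  83  87  86  92  88  86  81 115
 145 140 136 131 125 133 134 135 140 139]
364 [138 147 150 152 139 112  88  83  88  87  88  86  87  94  91  85  83 130
 144 148 135 134 133 128 135 137 141 136]
376 [146 148 148 147 134 107  90  88  91  90  91  92  93  93  89  86 108 142
 153 147 147 134 127 129 133 139 141 139]
388 [ 95  91  87  92  94  86  91  95  93  91  91  93  90  94  86  75 112 145
 142 144 142 137 144 138 138 140 137 135]
```

View pics/t1.png

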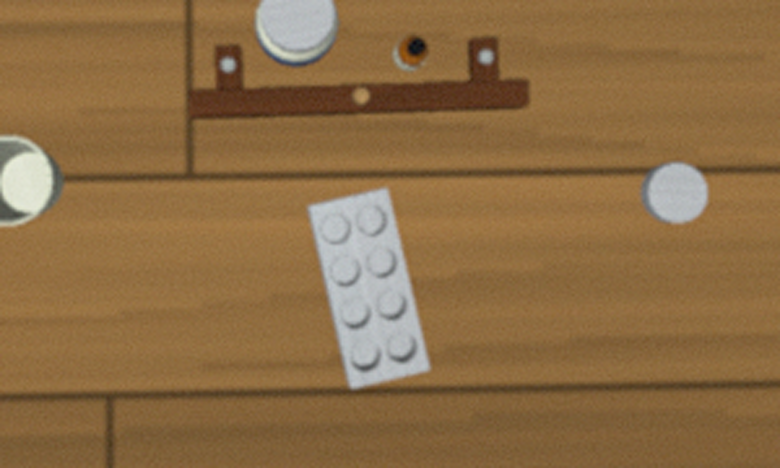

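```bash
cat >> h.py <<'E'
from scipy.spatial.transform import Rotation as Ro
def pose():
    s=arm.sense(); R=Ro.from_rotvec(s['tool_rot']).as_matrix()
    return s,R
def mould(im,roi=(230,185,440,330)):
    k=mouldmask(im,roi); c=max(cv2.findContours(k,0,1)[0],key=cv2.contourArea)
    b=cv2.boxPoints(cv2.minAreaRect(c)); B=ray("top",b,.042)[:,:2]; ce=B.mean(0)
    e=[B[1]-B[0],B[2]-B[1]]; L=max(e,key=np.linalg.norm); 
    a=np.degrees(np.arctan2(L[1],L[0]))%180
    return ce,a,sorted(map(np.linalg.norm,e)),B
E
python3 - <<'E'
from h import *
im=top(); v=cv2.cvtColor(im,cv2.COLOR_RGB2HSV)[...,2].astype(float)
m=imaging.camera_model("top"); print("cam",-m['view'][:3,:3].T@m['view'][:3,3])
lo=[];hi=[]
for col in range(278,400,2):
    c=cv2.GaussianBlur(v,(3,1),0)[:,col]
    # lower edge: dark->light crossing 113 scanning from row 188 area down (skip dowel)
    if abs(col-338)>9:
        for r in range(190,203):
            if c[r]<113<=c[r+1]: lo.append((col,r+(113-c[r])/(c[r+1]-c[r]))); break
        if 296<col<378:
            for r in range(188,175,-1):
                if c[r]<115<=c[r-1]: hi.append((col,r-(115-c[r])/(c[r-1]-c[r])));break
def fit(P):
    for _ in range(3):
        d,x,y0=None,None,None
        vx,vy,cx,cy=cv2.fitLine(P.astype(np.float32),cv2.DIST_HUBER,0,.01,.01).ravel()
    return (vx,vy,cx,cy)
for P,z in((ray("top",lo,0),0),(ray("top",lo,.032),.032),(ray("top",hi,.032),.032)):
    vx,vy,cx,cy=fit(P[:,:2]); print(z,"x at y0",cx-cy*vx/vy,"ang",np.degrees(np.arctan2(vy,vx))%180)
h=cv2.cvtColor(im,cv2.COLOR_RGB2HSV)
d=np.zeros(v.shape,np.uint8); d[178:196,325:352]=(v>125)[178:196,325:352]*(h[...,2]>125)[178:196,325:352]
n,l,st,ct=cv2.connectedComponentsWithStats(d); print(st[1:],ct[1:]);
for q in ct[1:]: print(ray("top",[q],.054))
row=188; 
f=(v<110).astype(np.uint8)
print("left end",[int(x) for x in v[187:194:2,266:284].ravel()][:40]); print("right",[int(x) for x in v[185,392:412]])
ce,a,e,B=mould(im); print("mould",ce,a,e)
s,R=pose(); print(R.round(3))
E
```

```text
cam [0.60002238 0.07006265 0.97799481]
0 x at y0 0.6800238 ang 91.37172
0.032 x at y0 0.677461 ang 91.37172
0.032 x at y0 0.70428526 ang 91.22796
[[325 178  27   5 114]
 [336 184   6   6  31]
 [325 194  27   2  42]] [[337.44736842 179.63157895]
 [338.5483871  186.41935484]
 [340.14285714 194.64285714]]
[[ 0.70709585 -0.00220335  0.054     ]]
[[ 0.69183556 -0.00443209  0.054     ]]
[[ 0.67338223 -0.0077083   0.054     ]]
left end [148, 154, 146, 147, 142, 116, 93, 89, 98, 88, 91, 94, 99, 91, 88, 91, 89, 91, 151, 155, 152, 152, 145, 116, 99, 95, 95, 86, 87, 91, 95, 92, 94, 91, 91, 89, 145, 144, 144, 145]
right [94, 95, 93, 96, 92, 94, 88, 91, 93, 91, 91, 117, 142, 152, 148, 145, 146, 147, 145, 149]
mould [ 0.52704509 -0.00885436] 12.320834790740804 [np.float64(0.07207102305122579), np.float64(0.1614571515377342)]
[[ 0.957 -0.     0.291]
 [-0.291 -0.001  0.957]
 [ 0.    -1.    -0.001]]
```

Measured so far:
- The fence face is at x≈0.680, running at about 91.3°.
- The dowel is at y≈-0.0045.
- The mould is at (0.527,-0.009), at 12.3°.

The mould needs about +79° of turn. I'll nudge the far end left first, then the near end right. First I shut the fingers and move over.

>>> apply_moves(steps=[[0,0,0,-0.148],[0,0,0,-0.148],[2.6,0,-4.4,0],[2.6,0,-4.4,0],[2.6,0,-4.4,0],[2.6,0,-4.4,0],[2.6,0,-4.4,0],[2.6,0,-4.4,0],[2.6,0,-4.4,0],[2.6,0,-4.4,0],[2.6,0,-4.4,0],[2.6,0,-4.4,0],[2.6,0,-4.4,0],[2.6,0,-4.4,0],[2.6,0,-4.4,0],[2.6,0,-4.4,0],[2.6,0,-4.4,0],[1.5,0,-3,0],[0,0,0,0]], grip=-1)

```text
time: 2.58
eef_pos: [0.5948, -0.0718, 0.2222]
tool_rot: [-1.573, 0.004, -0.004]
force: [-1.2, 1.1, -0.2]
width: 0.0007
```

```bash
python3 - <<'E'
from h import *
s,R=pose(); print(s['time'],s['eef_pos'],s['width'],s['force']); print(R.round(3))
E
```

```text
2.575 [ 0.59482962 -0.07182111  0.2222319 ] 0.0007395906253735464 [-1.17338744  1.12847405 -0.20377126]
[[ 1.    -0.     0.005]
 [-0.005 -0.002  1.   ]
 [-0.    -1.    -0.002]]
```

>>> apply_moves(steps=[[0,4,0,0],[0,4,0,0],[0,4,0,0],[0,4,0,0],[0,3,0,0],[0,1.2,0,0],[0,0,1,0],[0,0,1,0],[0,0,0.5,0],[0,0,0.6,0],[-0.1,0,0.6,0],[-0.1,0,0.6,0],[-0.1,0,0.6,0],[-0.1,0,0.6,0],[-0.2,0,0.6,0],[0,0,0,0]])

```text
time: 4.58
eef_pos: [0.5902, -0.0071, 0.0217]
tool_rot: [-1.571, -0.003, -0.002]
force: [4.1, -2.1, 2.8]
width: 0.0002
```

```bash
python3 - <<'E'
from h import *
im=top("t2"); ce,a,e,B=mould(im); print(ce,a,e); print(B); print(arm.sense()['eef_pos'],arm.sense()['time'])
E
```

```text
[0.54561796 0.04357607] 177.969620089981 [np.float64(0.03921454423516588), np.float64(0.1090585665995075)]
[[0.4918487  0.06502794]
 [0.6008388  0.06116406]
 [0.59942554 0.02197499]
 [0.49035881 0.02613731]]
[ 0.5900972  -0.00713312  0.02151388] 4.625
```

View pics/t2.png

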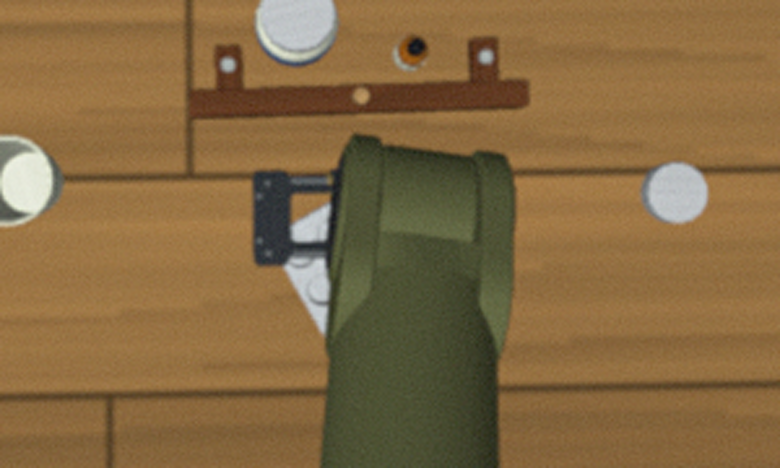

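The arm hides most of the mould. The visible left edge suggests it is at about 31° now, so I'll continue this nudge following the arc.

>>> apply_moves(steps=[[-0.25,0,0.55,0],[-0.25,0,0.55,0],[-0.3,0,0.5,0],[-0.35,0,0.5,0],[-0.4,0,0.5,0],[-0.4,0,0.5,0],[0,0,0,0],[0.5,0,-1,0],[0.5,0,-2,0],[0,-5,-2,0],[0,-5,0,0],[-5,-3,0,0],[-5,0,5,0],[-5,0,6,0],[-2,0,6,0],[0,0,6,0],[0,0,3,0],[0,0,0,0]])

```text
time: 6.88
eef_pos: [0.4233, 0.2169, 0.1493]
tool_rot: [-1.573, -0.001, 0.007]
force: [-0.1, 0.1, -0.2]
width: 0.0007
```

```bash
python3 - <<'E'
from h import *
im=top("t3"); ce,a,e,B=mould(im); print(ce,a,e); print(B); print(arm.sense()['eef_pos'],arm.sense()['time'])
E
```

```text
[0.4988813  0.02068343] 46.98672876901594 [np.float64(0.07144488079393617), np.float64(0.16233406999977829)]
[[ 0.52802288  0.10441107]
 [ 0.5800952   0.05549437]
 [ 0.46935614 -0.06320361]
 [ 0.41805096 -0.01396813]]
[0.42387185 0.21495253 0.14941028] 6.925
```

View pics/t3.png

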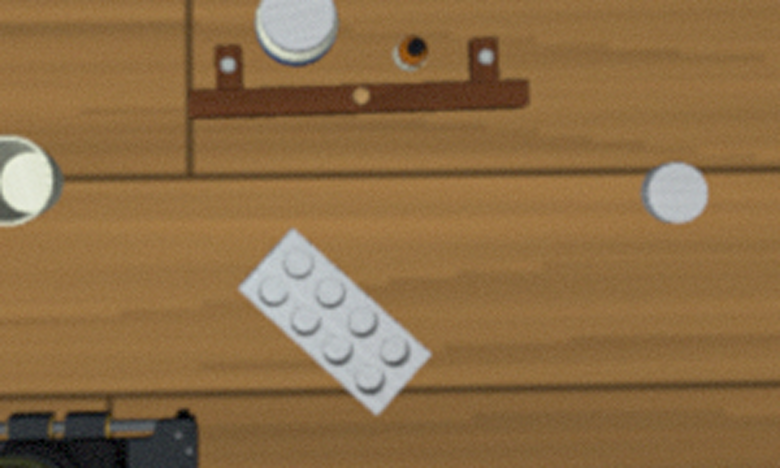

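The mould is now at 47° with its centre at (0.499,0.021) and its corners clear. The next nudge is on its near end, from the left side.

>>> apply_moves(steps=[[0.4,0,-4.5,0],[0,0,-4.5,0],[0,0,-4.5,0],[0,0,-4.5,0],[0,4,0,0],[0,4,0,0],[0,4,0,0],[0,0.9,0,0],[0,0,0,0]])

```text
time: 8.05
eef_pos: [0.4288, 0.0344, 0.0217]
tool_rot: [-1.571, 0.002, -0.0]
force: [0.1, 0.7, 0.8]
width: 0.0003
```

```bash
python3 - <<'E'
from h import *
im=imaging.get_image("side"); cv2.imwrite("pics/s3.png",im[...,::-1]); s,R=pose();print(s['eef_pos'],s['q'],R.round(3),s['force'])
E
```

```text
[0.42973704 0.03486788 0.02246171] [-0.6198484   0.06435222  0.49258853  2.20167266 -0.03962764  0.88280404
  1.46698581] [[ 1.     0.001  0.001]
 [-0.001  0.     1.   ]
 [ 0.001 -1.     0.   ]] [ 0.36380985 -0.27440115  0.88488914]
```

View pics/s3.png

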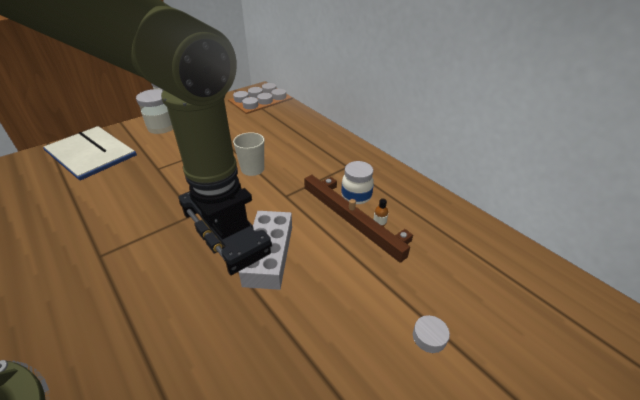

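>>> apply_moves(steps=[[0.2,0,-0.7,0],[0.45,0,-0.5,0],[0.5,0,-0.5,0],[0.5,0,-0.45,0],[0.55,0,-0.4,0],[0.55,0,-0.4,0],[0.6,0,-0.35,0],[0.6,0,-0.3,0],[0,0,0,0]])

```text
time: 9.22
eef_pos: [0.4675, -0.0012, 0.0213]
tool_rot: [-1.571, 0.003, 0.002]
force: [-4.8, 0.7, 1.1]
width: 0.0002
```

```bash
python3 - <<'E'
from h import *
im=top("t4"); s,R=pose();print(s['eef_pos'],s['time'],s['force']); ce,a,e,B=mould(im); print(ce,a,e)
E
```

```text
[ 0.46750732 -0.00121686  0.02129786] 9.275 [-4.97718617 -1.13227986  1.98010129]
[0.5156072  0.01420705] 64.60900231124629 [np.float64(0.09295631068890313), np.float64(0.16392123588749033)]
```

View pics/t4.png

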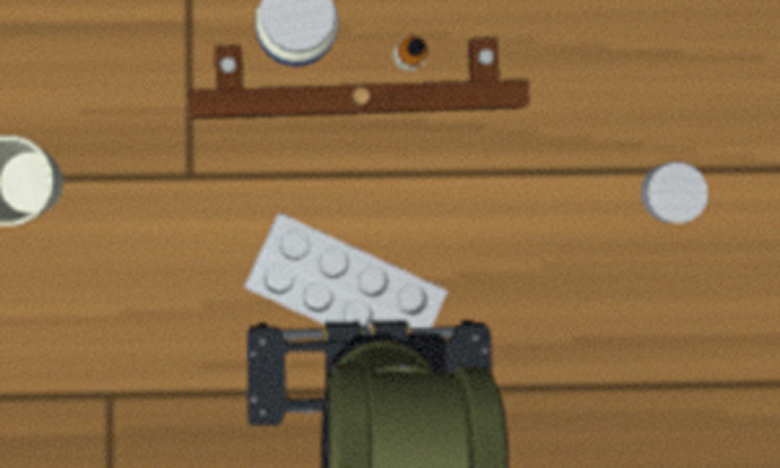

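The upper edge runs from (281,213) to (447,292) in the crop, so the mould is at about 65°. The finger sits close to the middle, so I'll back off and push nearer the right corner.

```bash
python3 - <<'E'
from h import *
z=np.array([[281,213],[447,292],[245,287]])/2.6+[200,150]
P=ray("top",z,.042)[:,:2]; print(P)
u=(P[1]-P[0]);print(np.linalg.norm(u),np.degrees(np.arctan2(-u[1],-u[0])));u/=np.linalg.norm(u); n=np.array([u[1],-u[0]]); print(u,n)
n*=np.sign(n@(P[2]-P[0])); print("centre",(P[0]+P[1])/2+n*.035,"near right corner",P[1]+n*.07)
E
```

```text
[[ 0.59120078  0.06462042]
 [ 0.52163564 -0.07760438]
 [ 0.5282306   0.0961948 ]]
0.15832625158687377 63.93577108280623
[-0.43937842 -0.89830206] [-0.89830206  0.43937842]
centre [0.52497764 0.00888627] near right corner [ 0.45875449 -0.04684789]
```

>>> apply_moves(steps=[[-1,0,0.2,0],[-1,0,0,0],[0,0,-1,0],[0,0,-1.2,0],[0.6,0,-0.2,0],[0.6,0,-0.2,0],[0.6,0,-0.2,0],[0.6,0,-0.15,0],[0.6,0,-0.15,0],[0.6,0,-0.1,0],[0.6,0,-0.1,0],[0.6,0,0,0],[0,0,0,0],[-3,0,0,0],[-1,0,0,0],[0,0,0,0]])

```text
time: 11.28
eef_pos: [0.4574, -0.0311, 0.022]
tool_rot: [-1.57, -0.002, -0.001]
force: [-0.1, -0.1, -0.2]
width: 0.0006
```

```bash
python3 - <<'E'
from h import *
im=top("t5"); s,R=pose();print(s['eef_pos'],s['time'],s['force']); ce,a,e,B=mould(im); print(ce,a,e); print(B)
E
```

```text
[ 0.45801061 -0.03120059  0.02213052] 11.325 [-0.01120107  0.74121395 -0.3638309 ]
[0.55038378 0.01629155] 82.21186951993299 [np.float64(0.07065089815231324), np.float64(0.1613173075470754)]
[[ 0.52631376  0.10070415]
 [ 0.59633562  0.09129732]
 [ 0.57447546 -0.06853199]
 [ 0.50441028 -0.05830329]]
```

View pics/t5.png

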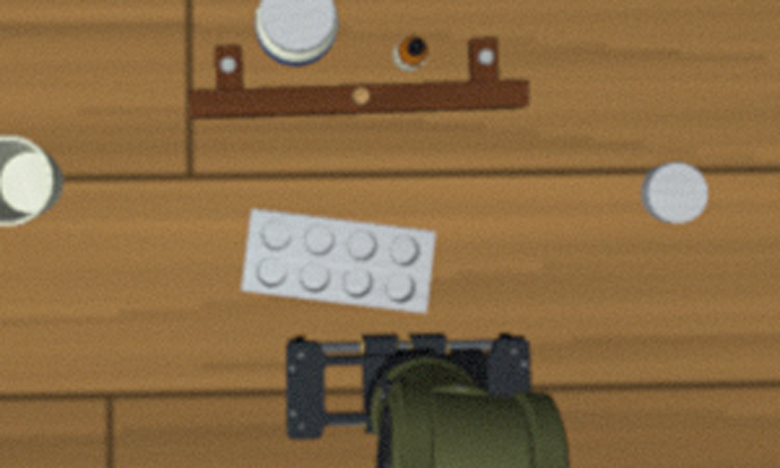

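>>> apply_moves(steps=[[1,0,-0.8,0],[1,0,0,0],[1,0,0,0],[0.6,0,0,0],[0.5,0,0,0],[0.5,0,0,0],[0.4,0,0,0],[0.4,0,0,0],[0,0,0,0],[-2,0,0,0],[-2,-5,0,0],[-1,-4,0,0],[0,0,0,0]])

```text
time: 12.95
eef_pos: [0.464, -0.0387, 0.1154]
tool_rot: [-1.568, -0.008, -0.007]
force: [0.8, 0.1, 0.0]
width: 0.0003
```

```bash
python3 - <<'E'
from h import *
im=top("t6"); s,R=pose();print(s['eef_pos'],s['time'],s['force']); ce,a,e,B=mould(im); print(ce,a,e); print(B)
E
```

```text
[ 0.46284448 -0.03872808  0.11351217] 13.0 [-0.60999165 -0.280362   -0.0870765 ]
[0.55817145 0.01908885] 89.31933212287466 [np.float64(0.06922622814789466), np.float64(0.159567690729064)]
[[ 0.59366709  0.09838555]
 [ 0.59177149 -0.06117089]
 [ 0.52255828 -0.05982818]
 [ 0.52468892  0.09896892]]
```

View pics/t6.png

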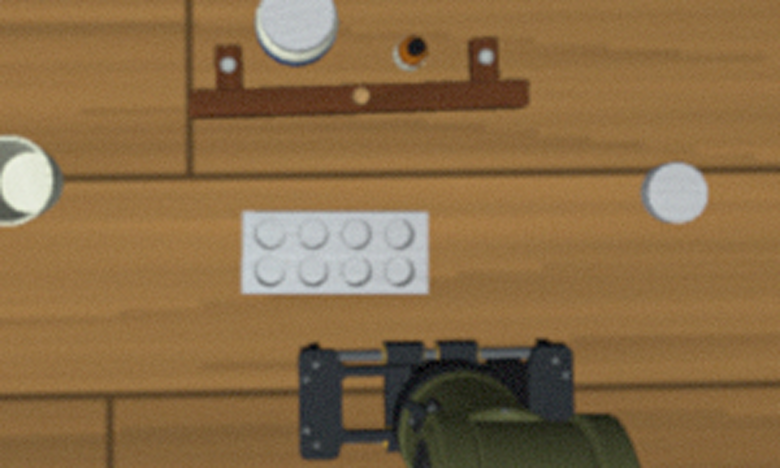

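Now 89.7° with the centre at (0.558,0.019), well short of the fence and almost square. Next I'll refine the fence middle, then nudge the left end in -y.

```bash
python3 - <<'E'
from h import *
im=top(); v=cv2.GaussianBlur(cv2.cvtColor(im,cv2.COLOR_RGB2HSV)[...,2].astype(float),(1,3),0)
def cross(row,cols,th=118):
    for a,b in zip(cols[:-1],cols[1:]):
        if v[row,a]>=th>v[row,b]: return a+(b-a)*(v[row,a]-th)/(v[row,a]-v[row,b])
for rl,rr in ((187,183),(188,184),(189,185),(190,186),(191,187),(192,188)):
    l=cross(rl,range(262,285)); r=cross(rr,range(412,390,-1))
    if l and r:
        A,B=ray("top",[[l,rl],[r,rr]],.032); print(l,r,A[1],B[1],(A+B)/2,np.linalg.norm(A-B))
# bystanders baseline
print(arm.sense()['time'])
E
```

```text
271.05737704918033 402.8144329896907 0.1477860851291489 -0.15400898958354203 [ 0.69732772 -0.00311145  0.032     ] 0.30186080676486104
271.1559633027523 402.82954545454544 0.14757361742208136 -0.15398523754828713 [ 0.6950301  -0.00320581  0.032     ] 0.3016243093511045
271.19565217391306 402.91358024691357 0.147495085119134 -0.1541203402810359 [ 0.69273307 -0.00331263  0.032     ] 0.3016804810841241
271.1038961038961 402.9605263157895 0.14771529941630993 -0.15416993520298214 [ 0.69043861 -0.00322732  0.032     ] 0.3019498035528745
270.8932038834951 403.05172413793105 0.14820569138755113 -0.15432147299306917 [ 0.68814572 -0.00305789  0.032     ] 0.30259109446491833
270.8532110091743 403.06722689075633 0.1483081247073243 -0.15429858627208293 [ 0.68585246 -0.00299523  0.032     ] 0.30267023687534705
13.05
```

>>> apply_moves(steps=[[2.4,0,4.5,0],[2.4,0,4.5,0],[2.4,0,4.5,0],[2.2,0,4.5,0],[0,4,0,0],[0,4,0,0],[0,1.2,0,0],[0,0,-1,0],[0,0,-1,0],[0,0,0,0]])

```text
time: 14.3
eef_pos: [0.556, 0.1188, 0.0212]
tool_rot: [-1.57, -0.0, -0.004]
force: [-0.1, -0.4, 0.8]
width: 0.0004
```

>>> apply_moves(steps=[[0,0,-0.5,0],[0,0,-0.5,0],[0,0,-0.5,0],[0,0,-0.5,0],[0,0,-0.4,0],[0,0,-0.3,0],[0,0,0,0]])

```text
time: 15.18
eef_pos: [0.5548, 0.0953, 0.0199]
tool_rot: [-1.568, -0.001, 0.001]
force: [-0.6, 4.6, 0.8]
width: 0.0003
```

```bash
python3 - <<'E'
from h import *
im=top("t7"); s,R=pose();print(s['eef_pos'],s['time'],s['force']); ce,a,e,B=mould(im); print(ce,a,e); print(B)
E
```

```text
[0.55480186 0.09528355 0.01990795] 15.225 [-0.93050395  5.11992981  2.08131446]
[ 0.55886752 -0.01489768] 90.58870982477136 [np.float64(0.0696389270845161), np.float64(0.11863282846503433)]
[[ 0.5930273   0.04462761]
 [ 0.59424622 -0.07399895]
 [ 0.52460744 -0.07414289]
 [ 0.52358912  0.04392352]]
```

View pics/t7.png

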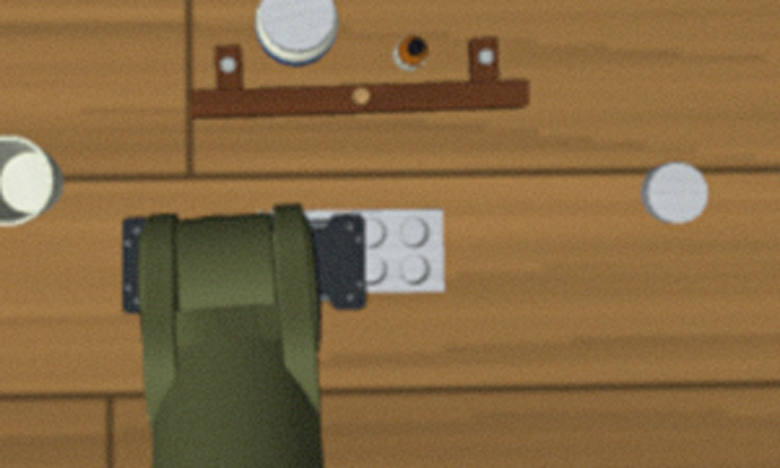

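>>> apply_moves(steps=[[0,0,-0.4,0],[0,0,-0.4,0],[0,0,-0.3,0],[0,0,-0.1,0],[0,0,0,0],[0,0,1,0],[0,0,2,0],[0,-4,0,0],[0,-4,0,0],[-3,0,-3,0],[-3,0,-3,0],[-3,0,-3,0],[-2,0,-3,0],[0,0,0,0]])

```text
time: 16.98
eef_pos: [0.4435, -0.0099, 0.0995]
tool_rot: [-1.57, 0.002, -0.002]
force: [0.6, 0.3, 0.6]
width: 0.0005
```

```bash
python3 - <<'E'
from h import *
im=top("t8"); s,R=pose();print(s['eef_pos'],s['time'],s['force']); ce,a,e,B=mould(im); print(ce,a,e); print(B)
E
```

```text
[ 0.44459816 -0.00849156  0.0997609 ] 17.025 [-0.69742345  1.13138821  0.52212289]
[ 0.5589799  -0.00560355] 89.32218620378366 [np.float64(0.07151054611022904), np.float64(0.15976785692319956)]
[[ 0.59561149  0.07371687]
 [ 0.59372146 -0.08603981]
 [ 0.52222683 -0.08453113]
 [ 0.52435981  0.07443988]]
```

View pics/t8.png

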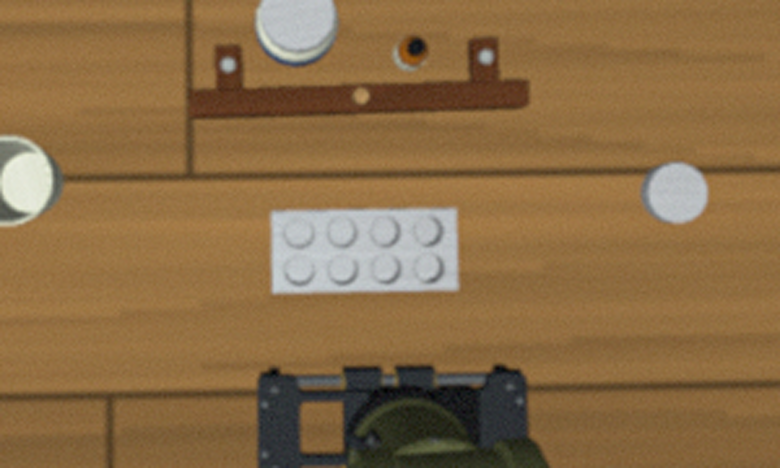

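```bash
cat >> h.py <<'E'
def edges(im,r0,c0,c1,near=True):
    """subpixel mould edges from saturation; r0 = row inside mould, cols range"""
    sat=cv2.GaussianBlur(cv2.cvtColor(im,cv2.COLOR_RGB2HSV)[...,1].astype(float),(3,1),0); th=70
    out={}
    for nm,stp in(("far",-1),("near",1)):
        P=[]
        for c in range(c0,c1,2):
            r=r0
            # go out to last gray
            for r in range(r0,r0+stp*30,stp):
                a,b=sat[r,c],sat[r+stp,c]
                if a<th<=b: P.append((c,r+stp*(th-a)/(b-a))); break
        W=ray("top",P,.042)[:,:2].astype(np.float32)
        vx,vy,cx,cy=cv2.fitLine(W,cv2.DIST_HUBER,0,.01,.01).ravel()
        out[nm]=(np.degrees(np.arctan2(vy,vx))%180, cx-cy*vx/vy, len(P))
    L=[];Rr=[]
    for r in range(r0-9,r0+10,2):
        for c in range((c0+c1)//2,c0-30,-1):
            a,b=sat[r,c],sat[r,c-1]
            if a<th<=b: L.append((c-(th-a)/(b-a),r)); break
        for c in range((c0+c1)//2,c1+30):
            a,b=sat[r,c],sat[r,c+1]
            if a<th<=b: Rr.append((c+(th-a)/(b-a),r)); break
    out['yl']=np.median(ray("top",L,.042)[:,1]) if L else None; out['yr']=np.median(ray("top",Rr,.042)[:,1]) if Rr else None
    return out
E
python3 - <<'E'
from h import *
o=edges(top(),247,308,373); print(o,(o['yl']+o['yr'])/2)
E
```

```text
{'far': (np.float32(90.12506), np.float32(0.5952895), 33), 'near': (np.float32(90.223465), np.float32(0.52312016), 33), 'yl': np.float64(0.0747178760350723), 'yr': np.float64(-0.08697298778421869)} -0.006127555874573198
```

Refined edges put the mould at about 90.2° with its centre at y≈-0.006. Next I open the fingers, align the gripper with the fence at +1.3°, and use both fingertips as a straight pusher.

>>> apply_moves(steps=[[0,0,0,-0.023],[0,0,0,0],[0,0,0,0],[0,4,0,0],[0,3.8,0,0],[0,0,0,0],[0,0,0,0]], grip=1)

```text
time: 17.95
eef_pos: [0.4456, -0.0087, 0.0226]
tool_rot: [-1.571, -0.019, 0.017]
force: [0.4, -0.9, -0.4]
width: 0.0626
```

```bash
python3 - <<'E'
from h import *
for i in range(1):
    s,R=pose();print(s['eef_pos'],s['time'],s['width'],np.degrees(np.arctan2(R[1,0],R[0,0])),np.degrees(np.arctan2(R[1,2],R[0,2])))
E
```

```text
[ 0.44559615 -0.00866318  0.02259057] 17.95 0.0625724145247216 1.329681358480861 91.32967663204582
```

>>> apply_moves(steps=[[2,0,0,0],[2,0,0,0],[1.5,0,0,0],[0.7,0,0,0],[0.3,0,0,0],[0.3,0,0,0],[0.5,0,0,0],[0.5,0,0,0],[0.5,0,0,0],[0.5,0,0,0],[0.6,0,0,0],[0.6,0,0,0],[0.6,0,0,0],[0.6,0,0,0],[0.5,0,0,0],[0.4,0,0,0],[0,0,0,0],[0,0,0,0]])

```text
time: 20.2
eef_pos: [0.563, -0.0059, 0.0208]
tool_rot: [-1.57, -0.014, 0.023]
force: [-4.6, -0.2, 2.4]
width: 0.087
```

```bash
python3 - <<'E'
from h import *
im=top("t9"); s,R=pose();print(s['eef_pos'],s['time'],s['force'],s['width'],np.degrees(np.arctan2(R[1,0],R[0,0]))); print(mould(im))
E
```

```text
[ 0.56294427 -0.00600849  0.02076459] 20.25 [-5.34603495 -0.78353041  2.68333296] 0.08705456865546386 1.3196178575510127
(array([ 0.60858307, -0.00436506]), np.float64(91.39326180148709), [np.float64(0.07081238016132645), np.float64(0.16100350286339188)], array([[ 0.64195398,  0.07680828],
       [ 0.64586872, -0.08414762],
       [ 0.57506354, -0.08515719],
       [ 0.57144603,  0.0750363 ]]))
```

View pics/t9.png

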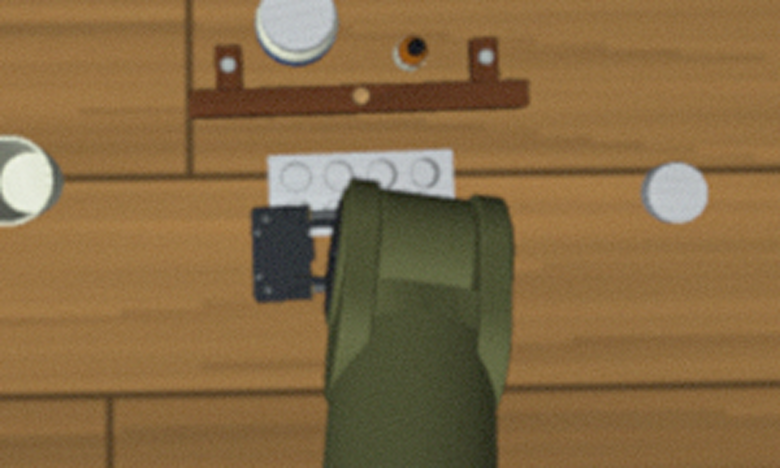

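It is square to the fence at about 91.4° and centred on the dowel: crop cols 267–454, with the dowel at 361. I'll continue pushing gently.

>>> apply_moves(steps=[[0.5,0,0,0],[0.5,0,0,0],[0.5,0,0,0],[0.5,0,0,0],[0.4,0,0,0],[0.3,0,0,0],[0.2,0,0,0],[0,0,0,0],[0,0,0,0]])

```text
time: 21.38
eef_pos: [0.5916, -0.0053, 0.0207]
tool_rot: [-1.57, -0.013, 0.023]
force: [-5.5, -0.2, 2.0]
width: 0.087
```

```bash
python3 - <<'E'
from h import *
im=top("t10"); s,R=pose();print(s['eef_pos'],s['time'],s['force'],np.degrees(np.arctan2(R[1,0],R[0,0]))); print(mould(im,(230,170,440,330)))
E
```

```text
[ 0.59156863 -0.00528051  0.02070021] 21.425 [-6.62564152 -1.34871165  2.71637636] 1.322359691263811
(array([ 0.63635225, -0.0038017 ]), np.float64(91.10792939611322), [np.float64(0.07190684385263853), np.float64(0.15948055955707316)], array([[ 0.67068979,  0.07642623],
       [ 0.67377348, -0.08302451],
       [ 0.60186932, -0.08364527],
       [ 0.59907642,  0.07503674]]))
```

View pics/t10.png

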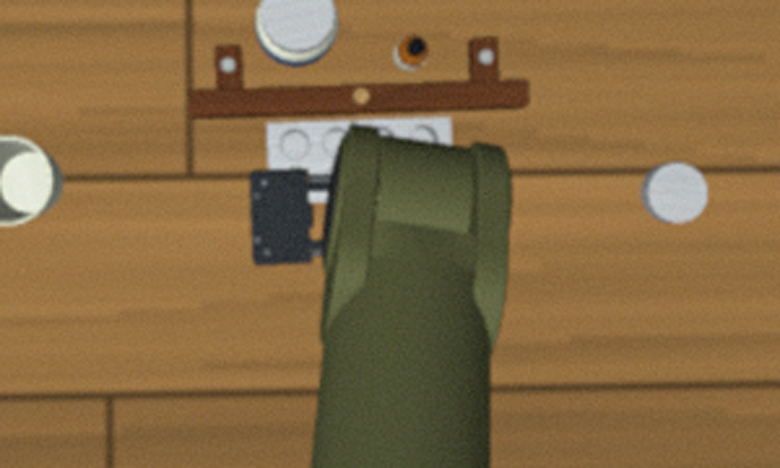

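>>> apply_moves(steps=[[0.2,0,0,0],[0.2,0,0,0],[0.2,0,0,0],[0,0,0,0],[0,0,0,0]])

```text
time: 22.05
eef_pos: [0.5975, -0.0052, 0.0207]
tool_rot: [-1.57, -0.013, 0.023]
force: [-6.3, -1.3, 2.7]
width: 0.087
```

>>> apply_moves(steps=[[0.1,0,0,0],[0.1,0,0,0],[0,0,0,0],[0,0,0,0]])

```text
time: 22.55
eef_pos: [0.5993, -0.0051, 0.0207]
tool_rot: [-1.57, -0.013, 0.024]
force: [-6.7, -0.2, 4.3]
width: 0.087
```

>>> apply_moves(steps=[[0.1,0,0,0],[0,0,0,0],[0,0,0,0]])

```text
time: 22.92
eef_pos: [0.5998, -0.0051, 0.0207]
tool_rot: [-1.57, -0.012, 0.024]
force: [-8.0, -0.2, 5.2]
width: 0.087
```

>>> apply_moves(steps=[[0.1,0,0,0],[0,0,0,0],[0,0,0,0]])

```text
time: 23.3
eef_pos: [0.5998, -0.0051, 0.0207]
tool_rot: [-1.57, -0.01, 0.026]
force: [-11.3, 0.2, 7.2]
width: 0.0871
```

```bash
python3 - <<'E'
from h import *
im=top("t11"); s,R=pose();print(s['eef_pos'],s['time'],s['force'],s['torque'])
im=imaging.get_image("side");cv2.imwrite("pics/s11.png",cv2.resize(np.ascontiguousarray(im[130:330,200:460,::-1]),None,fx=3,fy=3))
E
```

```text
[ 0.59979091 -0.00507761  0.02067227] 23.35 [-10.81563068   0.59530935   7.024447  ] [-0.02718173  2.22863208  0.02583773]
```

View pics/s11.png

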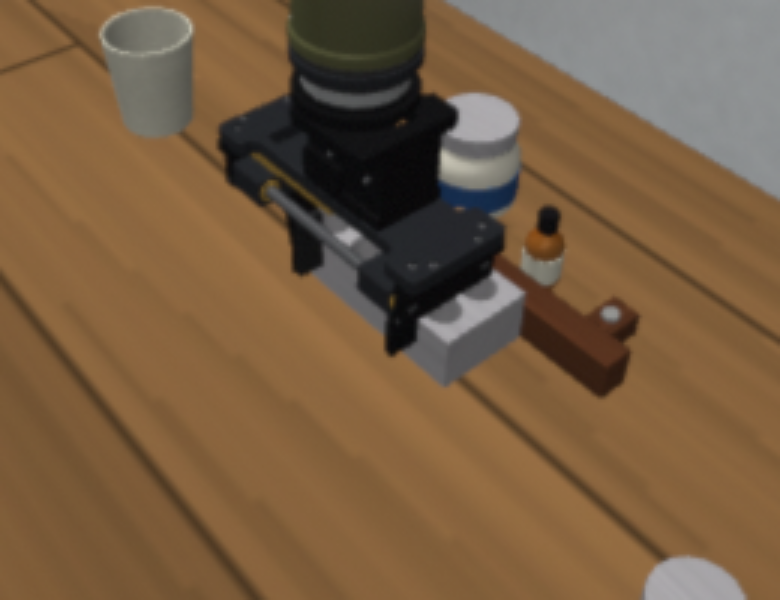

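Force is rising with no further motion, so contact is made. One more small press to seat it, then I'll back straight off.

>>> apply_moves(steps=[[0.1,0,0,0],[0.05,0,0,0],[0,0,0,0],[0,0,0,0]])

```text
time: 23.9
eef_pos: [0.5998, -0.0051, 0.0207]
tool_rot: [-1.569, -0.007, 0.028]
force: [-15.4, -0.1, 10.6]
width: 0.0869
```

>>> apply_moves(steps=[[-0.5,0,0,0],[-1,0,0,0],[-3,0,0,0],[-4,0,0,0],[-4,-4,0,0],[-2,-4,0,0],[0,-4,0,0],[0,0,0,0]])

```text
time: 24.9
eef_pos: [0.4636, -0.0078, 0.1449]
tool_rot: [-1.568, -0.025, 0.012]
force: [-0.1, 1.0, -0.7]
width: 0.087
```

```bash
python3 - <<'E'
from h import *
im=top("t12"); s,R=pose();print(s['eef_pos'],s['time'],s['force'])
print(mould(im,(230,170,440,330)))
o=edges(im,210,308,370); print(o,(o['yl']+o['yr'])/2)
im=imaging.get_image("side");cv2.imwrite("pics/s12.png",cv2.resize(np.ascontiguousarray(im[150:330,220:460,::-1]),None,fx=3.3,fy=3.3))
E
```

```text
[ 0.4621823  -0.00791135  0.14290734] 24.95 [-0.52844964 -0.56138356 -1.1762935 ]
(array([ 0.64579203, -0.00357342]), np.float64(91.63998763847769), [np.float64(0.0720505335887374), np.float64(0.16156041245112698)], array([[ 0.67942249,  0.07800259],
       [ 0.68404623, -0.08349164],
       [ 0.6120069 , -0.08476226],
       [ 0.6076925 ,  0.07595763]]))
{'far': (np.float32(91.35057), np.float32(0.68185323), 31), 'near': (np.float32(91.467476), np.float32(0.60911953), 31), 'yl': np.float64(0.0776029209611796), 'yr': np.float64(-0.08445259203808818)} -0.003424835538454289
```

View pics/t12.png

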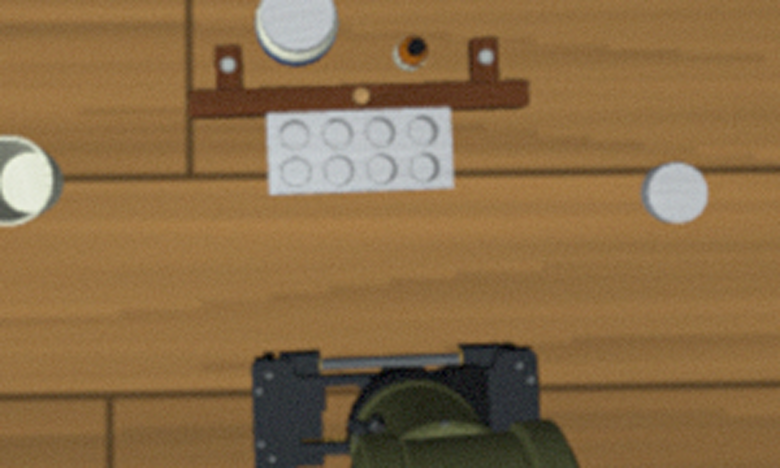

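View pics/s12.png

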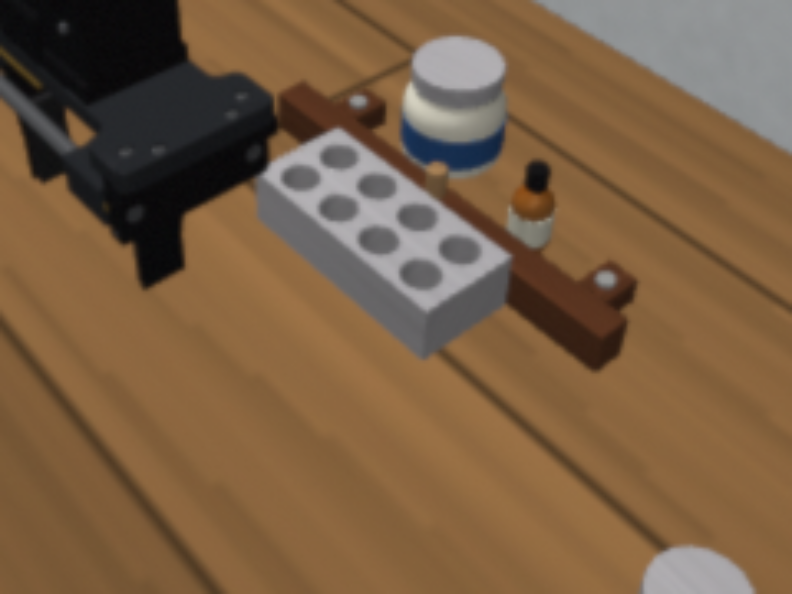

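The mould is flush at 91.4° (fence about 91.3°). Its centre is at y≈-0.0035 against a target of ≈-0.004, and the bystanders look unmoved. Handing in.

```bash
python3 - <<'E'
from bench import order
print(order.hand_in())
E
```

```text
the job is handed in; nothing more can be done
None
```

I nudged the mould round with shut fingertips until it was square to the fence, then pushed it up flush and handed the job in at about 25 s.

**Moves:** I pushed the far end to the left, then the near end to the right in three short pushes. After that I slid it sideways by its left end to line it up with the dowel. The open fingertips, set parallel to the fence, then pushed it up as a straight edge. It was never gripped or lifted.

**Before contact:** it was about 35 mm from the fence and read 91.4°, against about 91.3° for the fence, so no corner led.

**Last checks:**
- **Flush:** the push stopped against the fence with about 15 N at most in the pushing direction. After I backed off, the mould's edges read 91.35–91.5° (a cruder fit gave 91.6°). The side view shows no gap.
- **Centred:** the mould's middle is at y ≈ -3.5 mm. The target was ≈ -4.3 mm from the fence ends, or about 1 mm further by the dowel itself. That leaves it 1–2 mm off, within the 2 mm calibration.
- **Bystanders:** the jar, bottle and tin look unmoved in the last pictures, as does the part of the cup that shows; I did not measure them.
- **Robot:** the arm was clear of everything at hand-in.

The first measurement of the mould's angle with the arm in view was unusable, because the arm hid most of it. Just before the final push two methods differed by 0.9°, so I used the finer edge fit.

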